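# Set the board tester's selector to green and start it

### The job

Set the board tester to its green programme: with the fingertips push the orange tab of the black selector dial gently around until it points at the green dot, then press the white start button right down and let it come up again. Only press the button once the dial is on green. Do not pinch or grip the tab, and leave the circuit board, the bottles, the tools and everything else on the bench where they are.

Things in the scene. Friction and masses are not known exactly. Their poses are not given: they have to be found in the camera images.
- tester: Board tester: fixed flat case, aluminium with a grey top panel, 220 (x) by 360 (y) by 50 mm high. Origin: centre of its underside, on the table; z up. Its own +x side faces away from the robot at yaw 0; its yaw varies by about 0.35 rad. The selector dial is on its +y part; the circuit board in its black nest (rim 7 mm high) and the start button are on its -y part.
- selector (a joint): Angle of the selector dial, rad, about the vertical, growing anticlockwise seen from above. At 0 the tab points along the tester's own -x. Stops at -2.3 and 2.3. No clicks: a stiff friction bearing (about 0.15 N m, so 2 to 3 N at the tab) that turns either way and stays where it is left.
- selector_axis (a point): On the dial's axis, on the upper face of the black dial disc (116 mm diameter, 12 mm thick, its upper face 62 mm above the table). A low metal hub (40 mm diameter, 6 mm high) stands in the middle; a thin white line runs from it to the tab. The axis is 75 mm towards +y of the tester's centre.
- tab_top (a point): Middle of the top of the orange tab, an upright block on the dial's rim: 26 mm long radially (from 47 to 73 mm from the axis), 10 mm thick along the direction of turning, 30 mm tall above the dial disc; top 92 mm above the table. This point lies 60 mm from the axis.
- pointer_aim (a point): The point at which the tab points: straight out from the axis through the tab, 87 mm from the axis, on the circle on which the dots lie. It turns with the dial.
- green_dot: Green flat disc on the tester's top panel, 24 mm diameter, 1.5 mm thick; origin at its centre, underside. The position to select. The four dots lie 87 mm from the dial's axis, in the directions where the selector reads -1.92, -1.05, 1.05 and 1.92 rad; which colour is where changes from start to start.
- red_dot: As the green dot, but red: another position.
- yellow_dot: As the green dot, but yellow: another position.
- blue_dot: As the green dot, but blue: another position.
- start_button (a joint): Travel of the start button, m: 0 up, 0.006 fully down. It springs back; fully down takes 5 N.
- start_button_top (a point): Centre of the top of the white round start button, 30 mm diameter, 72 mm above the table when up, 10 mm proud of its round black housing (46 mm diameter), on the tester's top panel, 65 mm towards -x and 85 mm towards -y of the tester's centre; press straight down. The point moves with the button.
- circuit_board: Small green circuit board, 70 by 90 mm, 3 mm thick with parts up to 14 mm tall, lying loose in the tester's nest; origin at the centre of its underside. Leave it alone.
- flux_bottle: Amber flux bottle, 24 mm diameter, 50 mm tall, standing loose on the tester's top 70 to 80 mm from the start button; origin at the centre of its foot. Leave it alone.
- pump_bottle: Blue square dispenser bottle, 62 mm wide, with a steel pump top, 109 mm tall, on the table to the robot's left; origin at the centre of its foot. Leave it alone.
- solder_spool: Steel-grey spool of solder lying flat, 60 mm diameter, 38 mm tall, on the table to the right; origin at the centre of its underside. Leave it alone.
- tip_cleaner: Black pot with a brass-coloured ball of wool, 76 mm diameter, about 62 mm tall, on the table to the left; origin at the centre of its underside. Leave it alone.
- pliers: Orange-handled pliers lying flat, about 155 mm long, 12 mm thick, on the table to the right; origin on the table under the handles' forward part. Leave it alone.
- screwdriver: Screwdriver with a red handle, 160 mm long, lying on the table to the left; origin near its middle. Leave it alone.

How it is judged:
By the outcome, as a careful person would: the job done as asked, in the order asked, and still so for the second after the job is handed in, with the robot touching nothing.
It also fails if it takes over 48 s, if anything falls off the work surface, if the arm or the gripper's body presses on something with over 40 N, if the wrist force passes 120 N, or if a joint passes its speed limit or range.

### The arm

A 6-joint arm with a two-finger parallel gripper is mounted at the origin on the work surface. World frame = base frame: x ahead of the robot, y to its left, z up, the work surface at z = 0. Lengths are in mm, angles in rad, forces in N, time in s.
With the tool pointing down it reaches from about 350 to 875 mm from the base axis. Payload 4.2 kg.
Tool frame: the origin (TCP) lies midway between the tips of the shut fingers; the grasp point (between the pads) lies 19 mm behind it (arm.grip_point_offset is the z of the grasp point in the tool frame, in mm); z points along the fingers, x is the direction in which the jaws open and shut, and the axes are right-handed (so a half turn about z gives the same grasp; the last joint's range is limited). The gripper opens to 85 mm and grips with 20 to 120 N. Pads are 22 mm wide; open, the fingers measure 114 mm over their backs; the gripper's body (76 mm by 85 mm) begins 54 mm behind the grasp point. The pads swing forward as they close: fully open they stand 13 mm farther back than shut.
Start: joints at [-0.866, 0.385, 0.008, 0, -1.194, -0.259], TCP at [269.499, -563.888, 231.312] pointing down, gripper open.
Joint ranges: [-3.14, 3.14], [-1.21, 2.06], [-1.07, 1.41], [-3.16, 2.05], [-2.99, -0.16], [-3.1, 3.1]. Speed limits (rad/s): [2.79, 2.79, 3.14, 3.14, 3.14, 3.14].

### API

Orientations are given as a unit quaternion [x, y, z, w].
In Python, from bench import arm gives the robot as it stands.
- The arm moves only by the shell command python3 -m jog 'ROWS'. ROWS is JSON, a list of rows, each an object of numbers: "hand": the finger opening in mm, from 0 to 85.4; "dx", "dy", "dz": the shift along the tool's x, y, z in mm; "rx", "ry", "rz": the turn, a rotation vector about the tool's x, y, z in rad. A call has 1 to 5 rows; each row shifts and turns the commanded pose from where the row before left it, along the tool's axes as they then stand; what a row does not reach is not made up. A row lasts 1/12 s, in which the tool goes at most 41.7 mm and 7.16 degrees, less where a joint would pass 70% of its speed; a pose out of reach is approached as far as the arm can. A call with a gripper value outside its range is refused whole. The fingers move at their own pace and stop on an object; the grip force is fixed at half the most. Time passes only in rows, so rows that do not move let the fingers close. It gives the time, the measured TCP pose, the force and the opening at its end, in the units of the state.
- arm.read_state(): the state, without advancing time (a new reading comes with each control period).
- arm.get_image(name): name is "side" or "top"; returns a dict with "img" (480x640x3 uint8, red, green, blue), "depth" (480x640 float32, mm along the optical axis (not along the pixel's ray), 0 where there is no reading), "intrinsics" (3x3 intrinsics, pixels), "dist" ([k1, k2, p1, p2, k3] as OpenCV has them; the pictures are not rectified), "R" (3x3) and "t" (3): a world point X has camera coordinates R X + t. Camera axes: x right, y down, z forward; pixel columns grow to the right and rows downward; lengths in mm; the calibration is good to about 2 mm. A picture is of the moment at which its call begins.
- arm.job_done(): hands the job in, once; it reports no verdict.
The state is a dict: "clock": time; "joints": joint angles; "joint_vel": joint speeds; "joint_efforts": joint torques, N m; "position": TCP position; "ee_rot": TCP orientation; "contact_force": force on the tool from outside, world axes, zero at the start; "wrist_torque": the same for the moment, N m; "gripper_width": finger opening in mm.
Only numpy, scipy, OpenCV 4.12 (cv2) and the standard library are available. Lean on these libraries where they do the work, as an engineer would, in place of code of your own. Each camera call takes 0.05 s, during which the arm holds its last target.

## Working session

There is one attempt and no reset: what is moved stays moved. The work goes in short steps, Python scripts to look and compute and a shell command to move; the robot and the scene stay as the last step left them, time stands still between calls to the robot, and variables do not carry over. Pictures are saved under pics/ and viewed, and the job is handed in when it is done.

```bash
ls; mkdir -p pics; python3 - <<'E'
from bench import arm
import cv2,numpy as np
for n in("top","side"):
    d=arm.get_image(n); cv2.imwrite(f"pics/{n}0.png",d["img"][:,:,::-1]); np.savez(f"{n}0.npz",**d)
    print(n,d["intrinsics"],d["dist"],d["R"],d["t"])
print(arm.read_state())
E
```

```text
pics
top [[586.75883735   0.         317.56444384]
 [  0.         586.75883735 240.67404128]
 [  0.           0.           1.        ]] [-0.13033094  0.          0.          0.          0.        ] [[-0.01683493 -0.99985061  0.00391668]
 [-0.98545579  0.01592982 -0.1691837 ]
 [ 0.16909603 -0.00670791 -0.98557675]] [ -19.21970688  491.7518766  1491.90591053]
side [[441.28349357   0.         320.70243434]
 [  0.         441.28349357 240.33835259]
 [  0.           0.           1.        ]] [-0.00912459  0.          0.          0.          0.        ] [[-0.82952822 -0.55840136 -0.0084173 ]
 [-0.40889833  0.61756313 -0.67187643]
 [ 0.38037493 -0.55389864 -0.74061543]] [405.91390018 282.81950715 826.98487794]
{'clock': 0.1, 'joints': array([-8.66381748e-01,  3.85496071e-01,  6.79590637e-03, -4.51526746e-04,
       -1.19400590e+00, -2.58571125e-01]), 'joint_vel': array([ 0.00048977, -0.00140985,  0.00205509,  0.00219015,  0.00032776,
        0.00098311]), 'joint_efforts': array([-3.41250907e-04, -3.93320131e+01,  1.88929313e+01,  4.19798702e+00,
       -2.58857704e-03,  3.15663314e-06]), 'position': array([ 269.29839659, -563.44153121,  230.33169223]), 'ee_rot': array([ 5.33352923e-01,  8.45892253e-01,  4.85973542e-04, -8.48314500e-04]), 'contact_force': array([-0.34912005,  0.18330867, -0.01951665]), 'wrist_torque': array([-0.03476528, -0.04866031,  0.03422231]), 'gripper_width': 85.68937293556081}
```

View pics/top0.png

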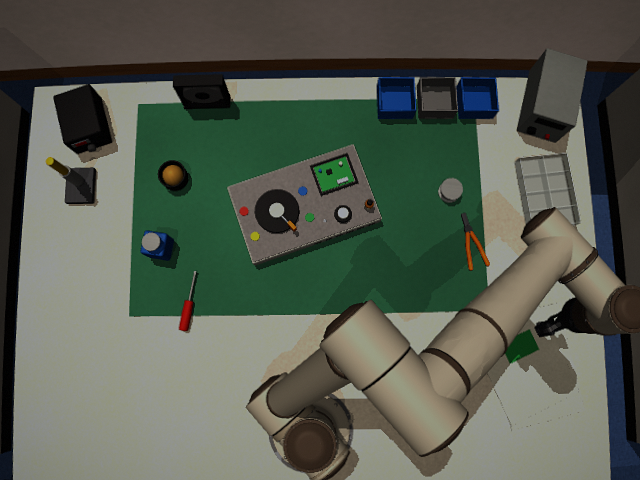

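View pics/side0.png

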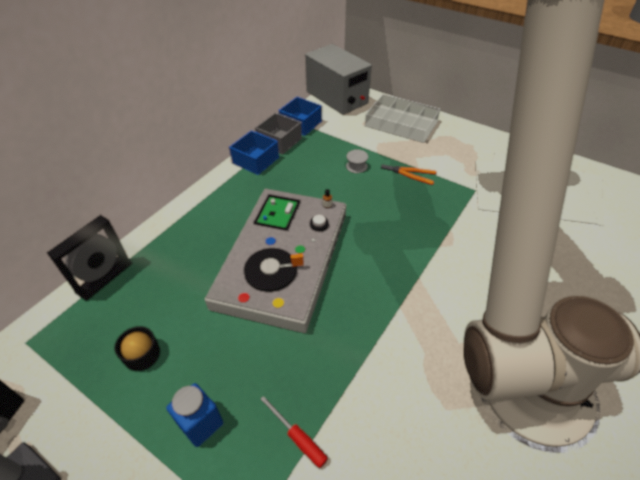

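The top view shows the dial at about (277,211), with the tab at (293,228), green dot (310,218), blue (303,191), red (244,211), yellow (255,237) and the button at (343,213). I'll measure these in an enlarged crop.

```bash
python3 - <<'E'
import cv2,numpy as np
a=np.load("top0.npz"); b=np.load("side0.npz")
c=a["img"][140:270,220:390,::-1]; cv2.imwrite("pics/topc.png",cv2.resize(c,None,fx=4.6,fy=4.6,interpolation=cv2.INTER_CUBIC))
c=b["img"][180:330,200:360,::-1]; cv2.imwrite("pics/sidec.png",cv2.resize(c,None,fx=4,fy=4,interpolation=cv2.INTER_CUBIC))
E
```

```text
(no output)
```

View pics/topc.png

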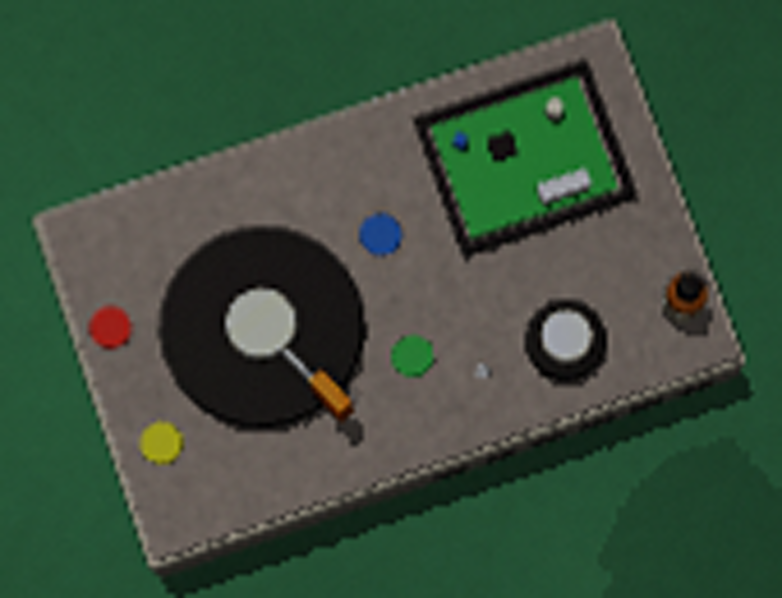

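View pics/sidec.png

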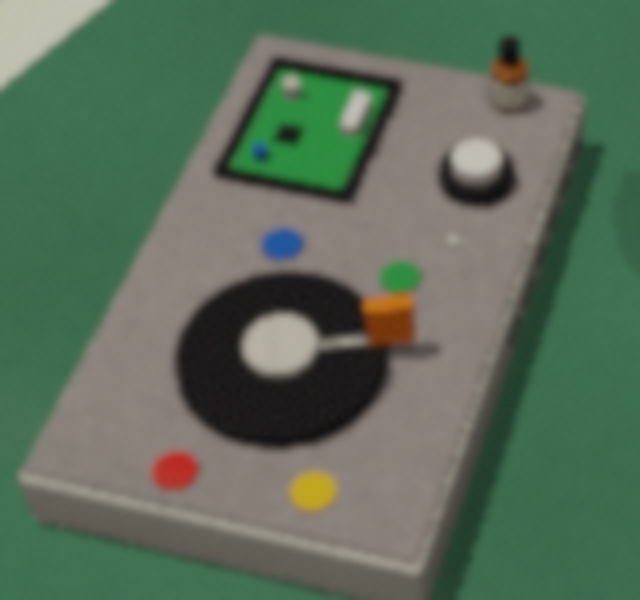

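```bash
cat > geo.py <<'E'
import cv2,numpy as np
from scipy.optimize import least_squares
def proj(d,X):
    X=np.asarray(X,float).reshape(-1,3)
    return cv2.projectPoints(X,cv2.Rodrigues(d["R"])[0],d["t"],d["intrinsics"],d["dist"])[0].reshape(-1,2)
def dot(s,r,z): return [-r*np.cos(s),75-r*np.sin(s),z]
loc=np.array([dot(-1.92,87,51.5),dot(-1.05,87,51.5),dot(1.92,87,51.5),dot(1.05,87,51.5),[0,75,68],[-65,-85,72]])
def T(p,L):
    L=np.asarray(L,float).reshape(-1,3);c,s=np.cos(p[2]),np.sin(p[2])
    return np.c_[p[0]+c*L[:,0]-s*L[:,1],p[1]+s*L[:,0]+c*L[:,1],L[:,2]]
E
python3 - <<'E'
from geo import *
a=np.load("top0.npz"); b=np.load("side0.npz")
ua=np.array([[110,327],[161,442],[381,234],[412,356],[260,323],[566,335]])/4.6+[219.6,139.6]
ub=np.array([[176,471],[313,491],[283,245],[400,277],[280,344],[476,156]])/4+[199.6,179.6]
res=lambda p,w:np.r_[(proj(a,T(p,loc))-ua).ravel()*w[0],(proj(b,T(p,loc))-ub).ravel()*w[1]]
for w in([1,1],[1,0],[0,1]):
    r=least_squares(res,[550,0,.3],args=(w,),x_scale=[10,10,.1]); print(r.x,np.round(r.fun,1))
p=least_squares(res,[550,0,.3],args=([1,1],),x_scale=[10,10,.1]).x
# tab angle: tab top centre
ta=np.array([[335,389]])/4.6+[219.6,139.6]; tb=np.array([[388,300]])/4+[199.6,179.6]
for w in([1,1],[1,0],[0,1]):
    f=lambda s:np.r_[(proj(a,T(p,dot(s[0],60,92)))-ta).ravel()*w[0],(proj(b,T(p,dot(s[0],60,92)))-tb).ravel()*w[1]]
    r=least_squares(f,[.4]);print(r.x,r.fun)
for n,L in(("axis",[0,75,62]),("btn",[-65,-85,72]),("green",dot(1.05,87,51)),("tabgoal",dot(1.05,60,92))):print(n,T(p,L))
E
```

```text
[5.92702894e+02 7.80178583e+00 3.24514852e-01] [-0.   0.7 -0.1  0.7 -0.2  0.6  0.   0.4  0.   0.4  0.1  0.4 -0.5 -0.5
 -0.4 -0.3 -0.5 -0.4 -0.3 -0.3 -0.3 -0.5 -0.2 -0.2]
[5.94017650e+02 7.68133612e+00 3.21683779e-01] [-0.   0.  -0.1  0.1 -0.1  0.1  0.  -0.1  0.1 -0.2  0.1  0.  -0.  -0.
 -0.  -0.  -0.  -0.  -0.  -0.  -0.  -0.  -0.  -0. ]
[5.91489519e+02 8.21063344e+00 3.25776997e-01] [-0.   0.  -0.   0.  -0.   0.  -0.   0.  -0.   0.  -0.   0.  -0.1 -0.
  0.1  0.1 -0.2 -0.1  0.  -0.   0.1 -0.1  0.   0.1]
[0.44182514] [-0.44371966  0.31306523 -0.1900508  -0.56122783]
[0.46459925] [-0.06404433 -0.06318313 -0.         -0.        ]
[0.41471326] [-0.          0.         -0.09578413  0.01395159]
axis [[568.78921878  78.88720034  62.        ]]
btn [[558.19769917 -93.4868688   72.        ]]
green [[551.82216879  -6.44227414  51.        ]]
tabgoal [[557.08780499  20.03928691  92.        ]]
```

```bash
cat >> geo.py <<'E'
from scipy.spatial.transform import Rotation as Ro
AX=np.array([569.3,78.9]); YAW=.323
def plan(xyz,alpha,st):
    R=Ro.from_quat(st["ee_rot"]);M=R.as_matrix()
    G=Ro.from_matrix(np.c_[[np.cos(alpha),np.sin(alpha),0],[np.sin(alpha),-np.cos(alpha),0],[0,0,-1]])
    print("pos",np.round(st["position"],1),"F",np.round(st["contact_force"],1),"w",st["gripper_width"].round(1),"t",round(st["clock"],2),"j",st["joints"].round(2))
    print("shift",np.round(M.T@(np.array(xyz)-st["position"]),1),"turn",np.round((R.inv()*G).as_rotvec(),3))
def push(s,off,r=60):
    f=YAW+np.pi+s;e=np.array([np.cos(f),np.sin(f)]);t=np.array([-e[1],e[0]])
    return AX+r*e-off*t,(f+np.pi/2-np.pi)
E
R='{"dx":25.6,"dy":26.7,"rz":0}'
python3 -m jog '[{"dx":25,"dy":26,"hand":0},{"dx":25,"dy":26,"hand":0},{"dx":25,"dy":26,"hand":0},{"dx":25,"dy":26,"hand":0},{"dx":25,"dy":26,"hand":0}]'
python3 -m jog '[{"dx":25,"dy":26,"hand":0},{"dx":25,"dy":26,"hand":0},{"dx":25,"dy":26,"hand":0},{"dx":25,"dy":26,"hand":0},{"dx":25,"dy":26,"hand":0}]'
python3 -m jog '[{"dx":25,"dy":26,"hand":0},{"dx":25,"dy":26,"hand":0},{"dx":25,"dy":26,"hand":0},{"hand":0},{"hand":0}]'
python3 - <<'E'
from geo import *
from bench import arm
q,al=push(.45,34); plan([*q,180],al,arm.read_state())
E
```

```text
$[0]: bad value
$[0]: bad value
$[0]: bad value
Traceback (most recent call last):
  File "geo.py", line 16, in plan
    print("pos",np.round(st["position"],1),"F",np.round(st["contact_force"],1),"w",st["gripper_width"].round(1),"t",round(st["clock"],2),"j",st["joints"].round(2))
                                                                                   ^^^^^^^^^^^^^^^^^^^^^^^^^
AttributeError: 'float' object has no attribute 'round'
```

```bash
sed -i 's/st\["gripper_width"\].round(1)/round(st["gripper_width"],1)/' geo.py
python3 -m jog '[{"hand":0,"dx":25,"dy":26,"dz":0,"rx":0,"ry":0,"rz":0}]'
```

```text
clock: 0.18
position: [281.0, -533.0, 229.5]
ee_rot: [0.535, 0.845, -0.0, -0.001]
contact_force: [0.8, -0.3, 0.6]
gripper_width: 75.4
```

```bash
python3 -m jog '[{"hand":0,"dx":25,"dy":26,"dz":0,"rx":0,"ry":0,"rz":0},{"hand":0,"dx":25,"dy":26,"dz":0,"rx":0,"ry":0,"rz":0},{"hand":0,"dx":25,"dy":26,"dz":0,"rx":0,"ry":0,"rz":0},{"hand":0,"dx":25,"dy":26,"dz":0,"rx":0,"ry":0,"rz":0},{"hand":0,"dx":25,"dy":26,"dz":0,"rx":0,"ry":0,"rz":0}]'
python3 -m jog '[{"hand":0,"dx":25,"dy":26,"dz":0,"rx":0,"ry":0,"rz":0},{"hand":0,"dx":25,"dy":26,"dz":0,"rx":0,"ry":0,"rz":0},{"hand":0,"dx":25,"dy":26,"dz":0,"rx":0,"ry":0,"rz":0},{"hand":0,"dx":25,"dy":26,"dz":0,"rx":0,"ry":0,"rz":0},{"hand":0,"dx":25,"dy":26,"dz":0,"rx":0,"ry":0,"rz":0}]'
python3 - <<'E'
from geo import *
from bench import arm
q,al=push(.45,36); plan([*q,180],al,arm.read_state())
E
```

```text
clock: 0.6
position: [345.6, -359.5, 230.9]
ee_rot: [0.534, 0.846, 0.0, -0.0]
contact_force: [0.9, 0.1, -0.1]
gripper_width: 12.8
clock: 1.02
position: [408.9, -190.7, 231.2]
ee_rot: [0.533, 0.846, 0.0, -0.0]
contact_force: [0.6, -0.8, -0.1]
gripper_width: -0.3
pos [ 408.9 -190.7  231.2] F [ 0.6 -0.8 -0.1] w -0.3 t 1.02 j [-0.07  0.08 -0.39 -0.   -1.09 -1.05]
shift [188.9 192.5  51.2] turn [-0.    -0.    -0.327]
```

```bash
python3 -m jog '[{"hand":0,"dx":25,"dy":26,"dz":0,"rx":0,"ry":0,"rz":0},{"hand":0,"dx":25,"dy":26,"dz":0,"rx":0,"ry":0,"rz":0},{"hand":0,"dx":25,"dy":26,"dz":0,"rx":0,"ry":0,"rz":0},{"hand":0,"dx":25,"dy":26,"dz":0,"rx":0,"ry":0,"rz":0},{"hand":0,"dx":25,"dy":26,"dz":0,"rx":0,"ry":0,"rz":0}]'
python3 -m jog '[{"hand":0,"dx":20,"dy":21,"dz":0,"rx":0,"ry":0,"rz":-0.1},{"hand":0,"dx":10,"dy":10,"dz":20,"rx":0,"ry":0,"rz":-0.1},{"hand":0,"dx":0,"dy":0,"dz":20,"rx":0,"ry":0,"rz":-0.1},{"hand":0,"dx":0,"dy":0,"dz":0,"rx":0,"ry":0,"rz":0},{"hand":0,"dx":0,"dy":0,"dz":0,"rx":0,"ry":0,"rz":0}]'
python3 - <<'E'
from geo import *
from bench import arm
q,al=push(.45,36); plan([*q,130],al,arm.read_state())
E
```

```text
clock: 1.43
position: [472.3, -21.8, 231.2]
ee_rot: [0.533, 0.846, -0.0, -0.0]
contact_force: [0.1, -0.9, -0.6]
gripper_width: -0.2
clock: 1.85
position: [485.3, 17.0, 190.5]
ee_rot: [0.402, 0.916, -0.001, -0.001]
contact_force: [0.3, -0.7, 0.7]
gripper_width: -0.1
pos [485.3  17.  190.5] F [ 0.3 -0.7  0.7] w -0.1 t 1.85 j [ 0.37  0.19 -0.38  0.   -1.   -1.2 ]
shift [22.8 42.9 60.4] turn [-0.003 -0.001 -0.029]
```

```bash
python3 -m jog '[{"hand":0,"dx":12,"dy":22,"dz":0,"rx":0,"ry":0,"rz":-0.03},{"hand":0,"dx":11,"dy":21,"dz":20,"rx":0,"ry":0,"rz":0},{"hand":0,"dx":0,"dy":0,"dz":25,"rx":0,"ry":0,"rz":0},{"hand":0,"dx":0,"dy":0,"dz":15,"rx":0,"ry":0,"rz":0},{"hand":0,"dx":0,"dy":0,"dz":0,"rx":0,"ry":0,"rz":0}]'
cat > snap.py <<'E'
import sys
from geo import *
from bench import arm
k=sys.argv[1]
a=arm.get_image("top");b=arm.get_image("side")
np.savez(f"top{k}.npz",**a);np.savez(f"side{k}.npz",**b)
c=cv2.resize(a["img"][150:260,230:370,::-1],(700,550),interpolation=cv2.INTER_CUBIC);cv2.imwrite(f"pics/t{k}.png",c)
c=cv2.resize(b["img"][180:330,180:380,::-1],(800,600),interpolation=cv2.INTER_CUBIC);cv2.imwrite(f"pics/s{k}.png",c)
E
python3 snap.py 1; python3 - <<'E'
from geo import *
from bench import arm
q,al=push(.45,36); plan([*q,72],al,arm.read_state())
E
```

```text
clock: 2.27
position: [499.9, 62.7, 129.5]
ee_rot: [0.389, 0.921, -0.002, -0.002]
contact_force: [-1.0, 0.1, -0.2]
gripper_width: 0.3
pos [502.1  63.1 132.5] F [ 0.2  0.2 -0.2] w -0.1 t 2.37 j [ 0.45  0.28 -0.42  0.   -0.87 -1.24]
shift [ 0.5 -0.9 60.5] turn [0.001 0.001 0.001]
```

View pics/t1.png

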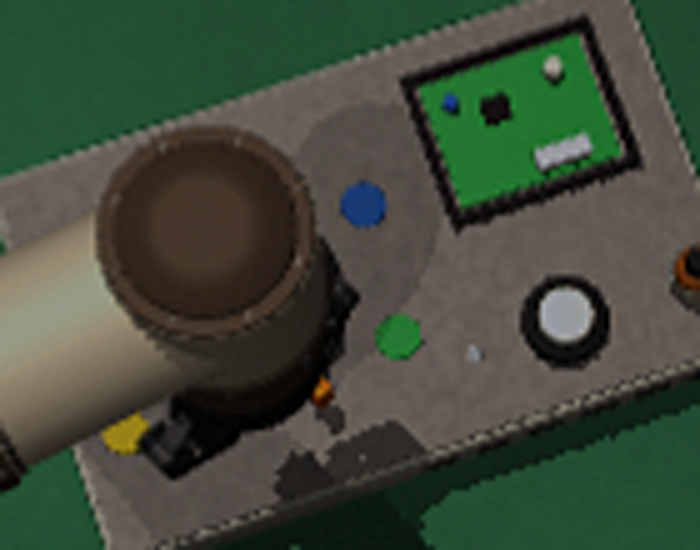

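View pics/s1.png

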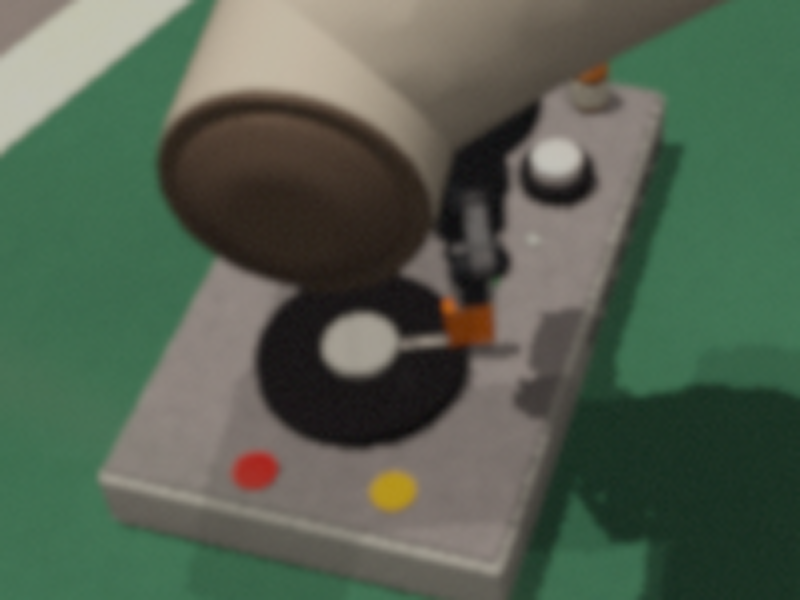

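```bash
python3 - <<'E'
from geo import *
b=np.load("side1.npz")
print(-b["R"].T@b["t"])
for P in([502,63,132.5],[502,63,72],[526,37,92]): print((proj(b,P)-[180,180])*4)
E
```

```text
[137.79714857 510.06977133 805.91422034]
[[469.45266643 296.07729624]]
[[474.92206831 370.60687015]]
[[465.2804926  295.47776333]]
```

The fingertips project to (470,296) in the side crop. That matches the picture, and the tip is on the clockwise side of the tab. I'll go down beside it.

```bash
python3 -m jog '[{"hand":0,"dx":0,"dy":0,"dz":20,"rx":0,"ry":0,"rz":0},{"hand":0,"dx":0,"dy":0,"dz":20,"rx":0,"ry":0,"rz":0},{"hand":0,"dx":0,"dy":0,"dz":12,"rx":0,"ry":0,"rz":0},{"hand":0,"dx":0,"dy":0,"dz":7,"rx":0,"ry":0,"rz":0},{"hand":0,"dx":0,"dy":0,"dz":0,"rx":0,"ry":0,"rz":0}]'
python3 snap.py 2; python3 - <<'E'
from geo import *
from bench import arm
st=arm.read_state()
for s,o in((.45,36),(.45,20),(.6,20),(.75,20),(.9,20),(1.05,20)):
  q,al=push(s,o); plan([*q,73],al,st)
E
```

```text
clock: 2.78
position: [501.7, 63.2, 72.6]
ee_rot: [0.388, 0.922, 0.0, 0.0]
contact_force: [0.2, -0.3, -0.6]
gripper_width: -0.0
pos [502.5  63.7  73.7] F [0.8 0.1 0.3] w 0.1 t 2.88 j [ 0.45  0.36 -0.49  0.   -0.72 -1.24]
shift [ 0.3 -1.5  0.7] turn [0.002 0.001 0.002]
pos [502.5  63.7  73.7] F [0.8 0.1 0.3] w 0.1 t 2.88 j [ 0.45  0.36 -0.49  0.   -0.72 -1.24]
shift [-15.7  -1.6   0.7] turn [0.002 0.001 0.002]
pos [502.5  63.7  73.7] F [0.8 0.1 0.3] w 0.1 t 2.88 j [ 0.45  0.36 -0.49  0.   -0.72 -1.24]
shift [-24.9  -3.9   0.7] turn [ 0.002  0.001 -0.148]
pos [502.5  63.7  73.7] F [0.8 0.1 0.3] w 0.1 t 2.88 j [ 0.45  0.36 -0.49  0.   -0.72 -1.24]
shift [-34.3  -4.9   0.7] turn [ 0.002  0.002 -0.298]
pos [502.5  63.7  73.7] F [0.8 0.1 0.3] w 0.1 t 2.88 j [ 0.45  0.36 -0.49  0.   -0.72 -1.24]
shift [-43.8  -4.4   0.8] turn [ 0.002  0.002 -0.448]
pos [502.5  63.7  73.7] F [0.8 0.1 0.3] w 0.1 t 2.88 j [ 0.45  0.36 -0.49  0.   -0.72 -1.24]
shift [-53.1  -2.5   0.8] turn [ 0.002  0.002 -0.598]
```

View pics/s2.png

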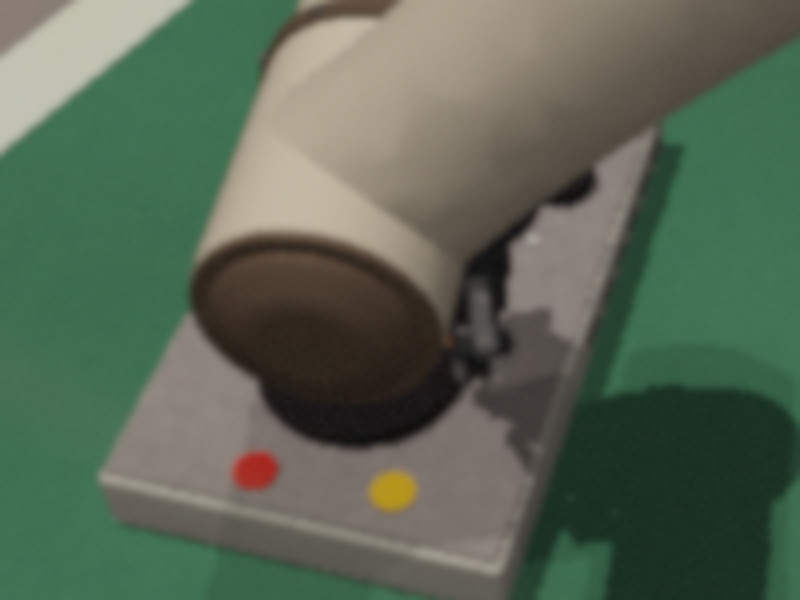

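```bash
python3 -m jog '[{"hand":0,"dx":-5,"dy":-1,"dz":0,"rx":0,"ry":0,"rz":0},{"hand":0,"dx":-4,"dy":0,"dz":0,"rx":0,"ry":0,"rz":0},{"hand":0,"dx":0,"dy":0,"dz":0,"rx":0,"ry":0,"rz":0}]'
python3 -m jog '[{"hand":0,"dx":-2,"dy":0,"dz":0,"rx":0,"ry":0,"rz":0},{"hand":0,"dx":0,"dy":0,"dz":0,"rx":0,"ry":0,"rz":0}]'
python3 -m jog '[{"hand":0,"dx":-2,"dy":0,"dz":0,"rx":0,"ry":0,"rz":0},{"hand":0,"dx":0,"dy":0,"dz":0,"rx":0,"ry":0,"rz":0}]'
python3 -m jog '[{"hand":0,"dx":-2,"dy":0,"dz":0,"rx":0,"ry":0,"rz":0},{"hand":0,"dx":0,"dy":0,"dz":0,"rx":0,"ry":0,"rz":0}]'
python3 -m jog '[{"hand":0,"dx":-2,"dy":0,"dz":0,"rx":0,"ry":0,"rz":0},{"hand":0,"dx":0,"dy":0,"dz":0,"rx":0,"ry":0,"rz":0}]'
```

```text
clock: 3.13
position: [508.1, 56.1, 73.2]
ee_rot: [0.387, 0.922, 0.001, 0.001]
contact_force: [0.7, 0.1, -1.0]
gripper_width: -0.2
clock: 3.3
position: [508.7, 54.8, 72.6]
ee_rot: [0.387, 0.922, 0.0, 0.0]
contact_force: [-0.1, -0.4, -0.6]
gripper_width: 0.3
clock: 3.47
position: [509.8, 53.5, 72.3]
ee_rot: [0.387, 0.922, -0.0, -0.0]
contact_force: [-1.1, 0.4, 0.5]
gripper_width: 0.0
clock: 3.63
position: [510.9, 52.0, 72.3]
ee_rot: [0.387, 0.922, -0.0, -0.0]
contact_force: [-1.1, 0.1, 1.2]
gripper_width: -0.1
clock: 3.8
position: [512.2, 50.5, 72.2]
ee_rot: [0.387, 0.922, -0.0, -0.0]
contact_force: [-2.0, 1.1, 0.7]
gripper_width: -0.1
```

```bash
python3 -m jog '[{"hand":0,"dx":-3,"dy":-0.9,"dz":0,"rx":0,"ry":0,"rz":-0.05},{"hand":0,"dx":-3,"dy":-0.9,"dz":0,"rx":0,"ry":0,"rz":-0.05},{"hand":0,"dx":-3,"dy":-0.9,"dz":0,"rx":0,"ry":0,"rz":-0.05},{"hand":0,"dx":-3,"dy":-0.9,"dz":0,"rx":0,"ry":0,"rz":-0.05},{"hand":0,"dx":0,"dy":0,"dz":0,"rx":0,"ry":0,"rz":0}]'
python3 -m jog '[{"hand":0,"dx":-3,"dy":-0.9,"dz":0,"rx":0,"ry":0,"rz":-0.05},{"hand":0,"dx":-3,"dy":-0.9,"dz":0,"rx":0,"ry":0,"rz":-0.05},{"hand":0,"dx":-3,"dy":-0.9,"dz":0,"rx":0,"ry":0,"rz":-0.05},{"hand":0,"dx":-3,"dy":-0.9,"dz":0,"rx":0,"ry":0,"rz":-0.05},{"hand":0,"dx":0,"dy":0,"dz":0,"rx":0,"ry":0,"rz":0}]'
python3 snap.py 3; python3 - <<'E'
from geo import *
from bench import arm
st=arm.read_state()
for s,o in((.85,20),):
  q,al=push(s,o); plan([*q,73],al,st)
E
```

```text
clock: 4.22
position: [519.3, 39.9, 72.2]
ee_rot: [0.293, 0.956, -0.0, -0.0]
contact_force: [-0.0, -0.1, -0.1]
gripper_width: 0.1
clock: 4.63
position: [528.1, 31.0, 72.2]
ee_rot: [0.196, 0.981, 0.0, 0.0]
contact_force: [-0.2, 1.6, -0.2]
gripper_width: 0.1
pos [528.   31.   72.3] F [-0.5  1.   0.7] w -0.2 t 4.73 j [ 0.37  0.4  -0.43  0.   -0.74 -0.76]
shift [ 0.5  0.1 -0.7] turn [0.    0.    0.001]
```

View pics/t3.png

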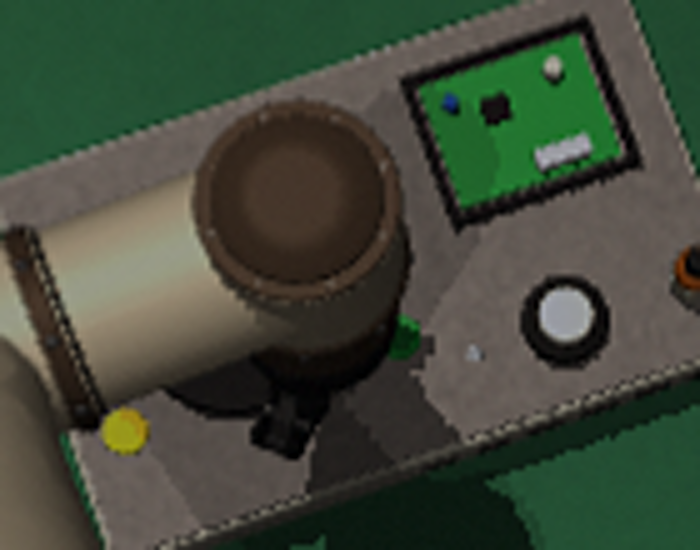

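View pics/s3.png

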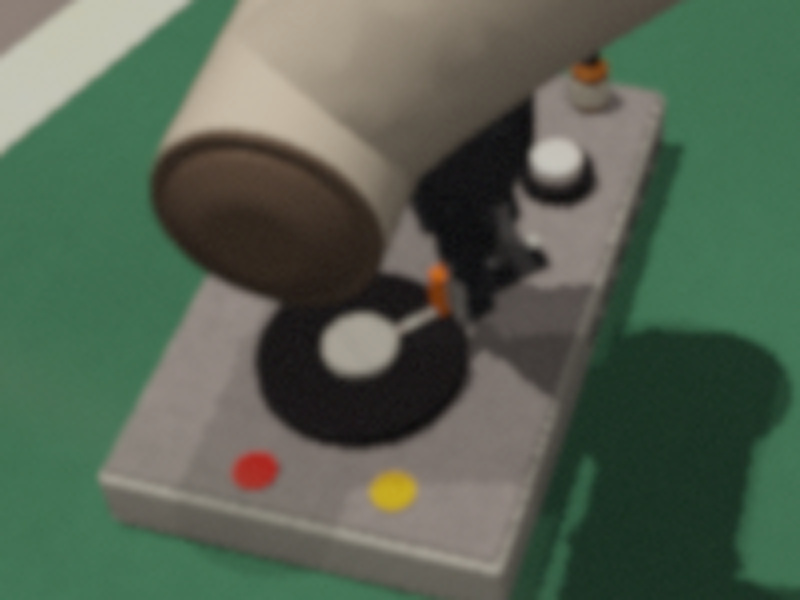

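```bash
cat > ang.py <<'E'
import sys
from geo import *
P=np.array([593,7.8,.324]); d=np.load(sys.argv[1]);off=np.array(eval(sys.argv[2]));sc=eval(sys.argv[3])
for s in np.arange(.7,1.25,.05):
    print(round(s,2),*[np.round((proj(d,T(P,dot(s,r,z)))-off+.4)*sc,0)[0] for r,z in((20,62.3),(47,62.3),(60,92))])
print("hub",(proj(d,T(P,[0,75,68]))-off+.4)*sc)
E
python3 ang.py side3.npz '[180,180]' 4
```

```text
0.7 [394. 336.] [440. 320.] [459. 277.]
0.75 [393. 335.] [438. 317.] [457. 273.]
0.8 [393. 334.] [436. 314.] [454. 269.]
0.85 [392. 332.] [434. 311.] [452. 266.]
0.9 [391. 331.] [432. 309.] [449. 262.]
0.95 [390. 330.] [430. 306.] [446. 259.]
1.0 [389. 329.] [427. 304.] [442. 256.]
1.05 [387. 328.] [424. 301.] [439. 253.]
1.1 [386. 327.] [421. 299.] [435. 250.]
1.15 [385. 326.] [418. 297.] [431. 248.]
1.2 [384. 325.] [415. 295.] [427. 245.]
hub [[358.40658029 341.74177694]]
```

The tab has followed the push; the white line puts the dial at about 0.9. I'll nudge it a little further, then back off to see it clearly.

```bash
python3 -m jog '[{"hand":0,"dx":-1.8,"dy":-0.5,"dz":0,"rx":0,"ry":0,"rz":-0.03},{"hand":0,"dx":-1.8,"dy":-0.5,"dz":0,"rx":0,"ry":0,"rz":-0.03},{"hand":0,"dx":0,"dy":0,"dz":0,"rx":0,"ry":0,"rz":0}]'
python3 -m jog '[{"hand":0,"dx":10,"dy":0,"dz":0,"rx":0,"ry":0,"rz":0},{"hand":0,"dx":10,"dy":0,"dz":-25,"rx":0,"ry":0,"rz":0},{"hand":0,"dx":0,"dy":-20,"dz":-35,"rx":0,"ry":0,"rz":0},{"hand":0,"dx":0,"dy":-30,"dz":-20,"rx":0,"ry":0,"rz":0},{"hand":0,"dx":0,"dy":-20,"dz":0,"rx":0,"ry":0,"rz":0}]'
python3 snap.py 4
```

```text
clock: 4.98
position: [530.7, 28.9, 72.2]
ee_rot: [0.167, 0.986, 0.0, -0.0]
contact_force: [-1.7, 1.5, -0.2]
gripper_width: -0.0
clock: 5.4
position: [490.7, -31.2, 157.1]
ee_rot: [0.166, 0.986, 0.001, 0.005]
contact_force: [-0.1, 0.2, -0.5]
gripper_width: -0.0
```

View pics/t4.png

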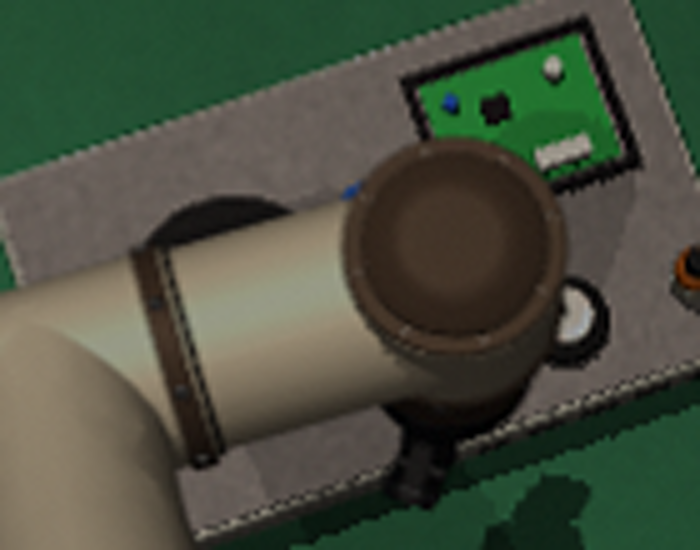

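View pics/s4.png

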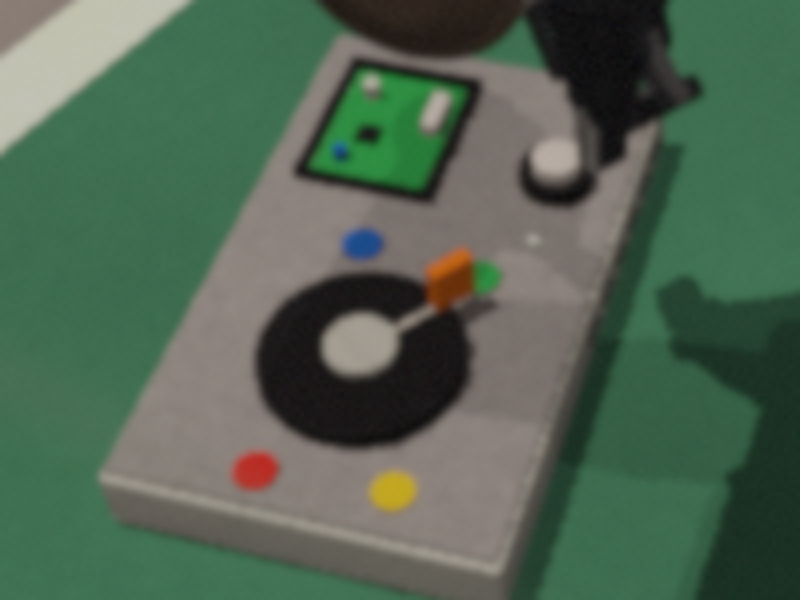

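```bash
cat > fit.py <<'E'
import sys
from geo import *
k=sys.argv[1];v=sys.argv[2];ox,oy=map(int,sys.argv[3:5])
d=np.load(f"{v}{k}.npz"); c=cv2.resize(d["img"][oy:oy+60,ox:ox+80,::-1],None,fx=10,fy=10,interpolation=cv2.INTER_CUBIC)
cv2.imwrite(f"pics/z{v}{k}.png",c)
E
python3 fit.py 4 side 255 230; python3 ang.py side4.npz '[255,230]' 10;python3 - <<'E'
from geo import *
d=np.load("side4.npz");P=[593,7.8,.324];print((proj(d,T(P,dot(1.05,87,51.5)))-[255,230]+.4)*10)
E
```

```text
0.7 [235. 341.] [350. 300.] [398. 192.]
0.75 [233. 337.] [346. 293.] [392. 182.]
0.8 [231. 334.] [341. 285.] [386. 173.]
0.85 [229. 331.] [336. 278.] [379. 164.]
0.9 [227. 328.] [330. 272.] [372. 156.]
0.95 [224. 325.] [324. 265.] [364. 148.]
1.0 [221. 323.] [318. 259.] [355. 140.]
1.05 [219. 320.] [311. 253.] [346. 133.]
1.1 [215. 318.] [304. 248.] [337. 126.]
1.15 [212. 316.] [296. 242.] [327. 119.]
1.2 [209. 313.] [288. 238.] [317. 113.]
hub [[146.01645073 354.35444235]]
[[445.64906715 188.79449081]]
```

View pics/zside4.png

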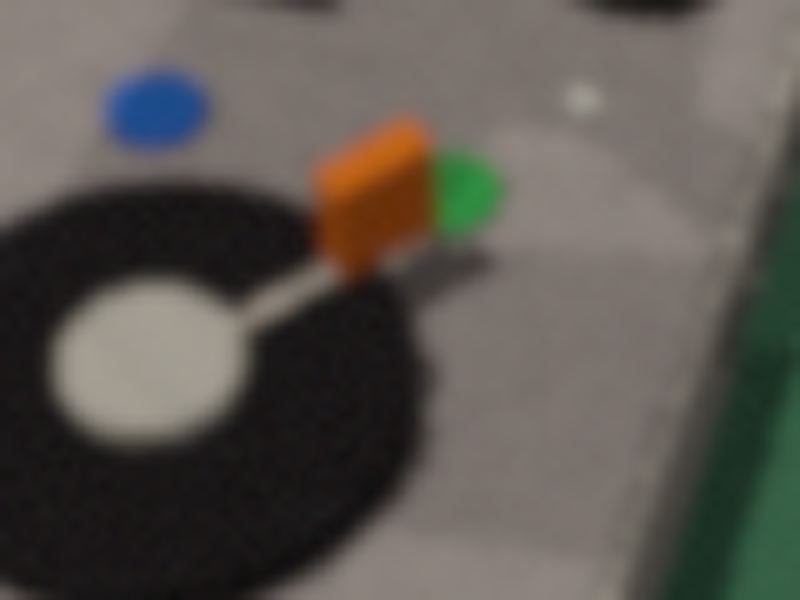

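The zoomed side view shows the tab top at (374,153) and the hub at (148,359), so the dial is near 0.92, about 0.13 rad short of green. I'll go back and finish the push.

```bash
python3 -m jog '[{"hand":0,"dx":0,"dy":20,"dz":0,"rx":0,"ry":0,"rz":0},{"hand":0,"dx":0,"dy":30,"dz":20,"rx":0,"ry":0,"rz":0},{"hand":0,"dx":0,"dy":20,"dz":35,"rx":0,"ry":0,"rz":0},{"hand":0,"dx":0,"dy":0,"dz":0,"rx":0,"ry":0,"rz":0}]'
python3 - <<'E'
from geo import *
from bench import arm
st=arm.read_state()
for s,o in((.91,28),(.92,20),(1.04,20)):
  q,al=push(s,o); plan([*q,73],al,st)
E
```

```text
clock: 5.83
position: [509.4, 37.4, 91.6]
ee_rot: [0.166, 0.986, -0.002, -0.004]
contact_force: [-1.2, -0.3, 0.2]
gripper_width: -0.2
pos [509.4  37.4  91.6] F [-1.2 -0.3  0.2] w -0.2 t 5.83 j [ 0.39  0.35 -0.45 -0.   -0.78 -0.72]
shift [-14.9  -0.9  18.5] turn [-0.005 -0.008  0.003]
pos [509.4  37.4  91.6] F [-1.2 -0.3  0.2] w -0.2 t 5.83 j [ 0.39  0.35 -0.45 -0.   -0.78 -0.72]
shift [-23.5  -1.2  18.4] turn [-0.005 -0.008 -0.007]
pos [509.4  37.4  91.6] F [-1.2 -0.3  0.2] w -0.2 t 5.83 j [ 0.39  0.35 -0.45 -0.   -0.78 -0.72]
shift [-30.9  -3.1  18.4] turn [-0.005 -0.008 -0.127]
```

```bash
python3 -m jog '[{"hand":0,"dx":-7,"dy":-0.5,"dz":10,"rx":0,"ry":0,"rz":0},{"hand":0,"dx":-7,"dy":-0.5,"dz":9,"rx":0,"ry":0,"rz":0},{"hand":0,"dx":-3,"dy":0,"dz":0,"rx":0,"ry":0,"rz":0},{"hand":0,"dx":-2,"dy":0,"dz":0,"rx":0,"ry":0,"rz":0},{"hand":0,"dx":0,"dy":0,"dz":0,"rx":0,"ry":0,"rz":0}]'
python3 -m jog '[{"hand":0,"dx":-3,"dy":-0.5,"dz":0,"rx":0,"ry":0,"rz":-0.03},{"hand":0,"dx":-3,"dy":-0.5,"dz":0,"rx":0,"ry":0,"rz":-0.03},{"hand":0,"dx":-3,"dy":-0.5,"dz":0,"rx":0,"ry":0,"rz":-0.03},{"hand":0,"dx":-2,"dy":-0.5,"dz":0,"rx":0,"ry":0,"rz":-0.03},{"hand":0,"dx":0,"dy":0,"dz":0,"rx":0,"ry":0,"rz":0}]'
python3 - <<'E'
from geo import *
from bench import arm
st=arm.read_state()
for s,o in((1.04,20),):
  q,al=push(s,o); plan([*q,73],al,st)
E
```

```text
clock: 6.25
position: [530.2, 27.4, 78.9]
ee_rot: [0.167, 0.986, 0.0, 0.001]
contact_force: [-0.8, -0.3, -0.4]
gripper_width: -0.2
clock: 6.67
position: [539.0, 22.6, 79.0]
ee_rot: [0.108, 0.994, 0.0, -0.0]
contact_force: [-1.7, 1.4, 0.5]
gripper_width: -0.3
pos [539.   22.6  79. ] F [-1.7  1.4  0.5] w -0.3 t 6.67 j [ 0.34  0.4  -0.4  -0.   -0.77 -0.56]
shift [2.  1.3 6. ] turn [ 0.    -0.    -0.008]
```

```bash
python3 -m jog '[{"hand":0,"dx":10,"dy":0,"dz":0,"rx":0,"ry":0,"rz":0},{"hand":0,"dx":10,"dy":0,"dz":-25,"rx":0,"ry":0,"rz":0},{"hand":0,"dx":0,"dy":-20,"dz":-35,"rx":0,"ry":0,"rz":0},{"hand":0,"dx":0,"dy":-35,"dz":-20,"rx":0,"ry":0,"rz":0},{"hand":0,"dx":0,"dy":-35,"dz":0,"rx":0,"ry":0,"rz":0}]'
python3 - <<'E'
from geo import *
from bench import arm
st=arm.read_state()
plan([420,-260,180],YAW+np.pi/2+1.05,st)
E
```

```text
clock: 7.08
position: [503.5, -60.6, 164.0]
ee_rot: [0.106, 0.994, 0.001, 0.006]
contact_force: [0.7, -0.2, 0.0]
gripper_width: 0.2
pos [503.5 -60.6 164. ] F [ 0.7 -0.2  0. ] w 0.2 t 7.08 j [ 0.2   0.24 -0.38  0.   -0.93 -0.42]
shift [  39.5 -212.4  -17.1] turn [ 0.003  0.012 -0.014]
```

```bash
python3 -m jog '[{"hand":0,"dx":8,"dy":-35,"dz":-4,"rx":0,"ry":0,"rz":0},{"hand":0,"dx":8,"dy":-35,"dz":-4,"rx":0,"ry":0,"rz":0},{"hand":0,"dx":8,"dy":-35,"dz":-4,"rx":0,"ry":0,"rz":0},{"hand":0,"dx":8,"dy":-35,"dz":-4,"rx":0,"ry":0,"rz":0},{"hand":0,"dx":8,"dy":-35,"dz":-4,"rx":0,"ry":0,"rz":0}]'
python3 snap.py 5; python3 fit.py 5 side 255 230;python3 fit.py 5 top 260 180;
```

```text
clock: 7.5
position: [423.0, -224.3, 179.3]
ee_rot: [0.108, 0.994, -0.0, 0.001]
contact_force: [1.1, -0.0, 0.4]
gripper_width: -0.2
```

View pics/zside5.png

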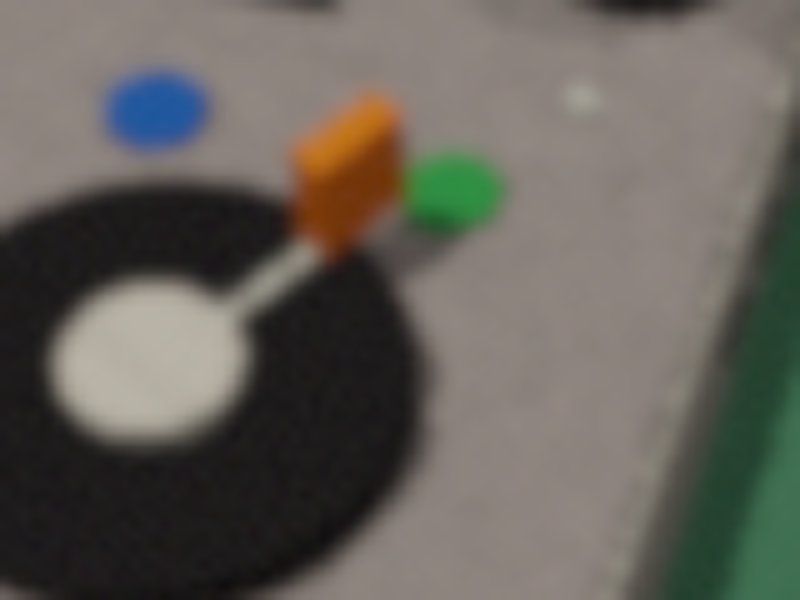

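View pics/ztop5.png

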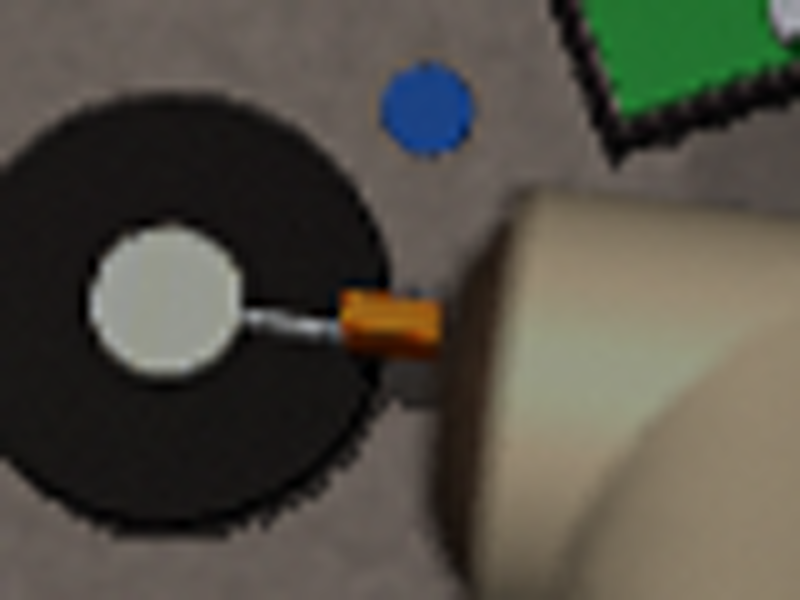

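```bash
python3 ang.py top5.npz '[260,180]' 10 | tail -7
```

```text
0.95 [241. 330.] [340. 359.] [385. 348.]
1.0 [242. 327.] [342. 350.] [388. 337.]
1.05 [242. 323.] [344. 341.] [390. 325.]
1.1 [243. 319.] [346. 333.] [392. 314.]
1.15 [243. 316.] [347. 324.] [393. 303.]
1.2 [244. 312.] [347. 315.] [394. 291.]
hub [[165.55270139 304.89021146]]
```

Both views put the dial at about 1.07 (target 1.05), so the tab points at the green dot. In the top zoom, the hub is at (167,301), the line end at (338,329) and the tab top at (390,314). Next is the button.

```bash
python3 - <<'E'
from geo import *
from bench import arm
st=arm.read_state()
plan([558.5,-93.5,150],YAW+np.pi/2+1.05,st)
E
```

```text
pos [ 422.1 -226.1  179.5] F [-0.5  0.6 -1.3] w -0.2 t 7.6 j [-0.15  0.18 -0.42  0.   -0.97 -0.07]
shift [-103.8  159.4   29.7] turn [-0.     0.002 -0.024]
```

```bash
python3 -m jog '[{"hand":0,"dx":-21,"dy":32,"dz":0,"rx":0,"ry":0,"rz":0},{"hand":0,"dx":-21,"dy":32,"dz":0,"rx":0,"ry":0,"rz":0},{"hand":0,"dx":-21,"dy":32,"dz":0,"rx":0,"ry":0,"rz":0},{"hand":0,"dx":-21,"dy":32,"dz":0,"rx":0,"ry":0,"rz":0},{"hand":0,"dx":-20,"dy":31,"dz":0,"rx":0,"ry":0,"rz":0}]'
python3 -m jog '[{"hand":0,"dx":0,"dy":0,"dz":25,"rx":0,"ry":0,"rz":0},{"hand":0,"dx":0,"dy":0,"dz":25,"rx":0,"ry":0,"rz":0},{"hand":0,"dx":0,"dy":0,"dz":20,"rx":0,"ry":0,"rz":0},{"hand":0,"dx":0,"dy":0,"dz":0,"rx":0,"ry":0,"rz":0}]'
python3 snap.py 6
python3 - <<'E'
from geo import *
from bench import arm
st=arm.read_state()
plan([558.5,-93.5,90],YAW+np.pi/2+1.05,st)
d=np.load("side6.npz");print((proj(d,st["position"])-180)*4)
E
```

```text
clock: 8.02
position: [560.8, -88.0, 179.0]
ee_rot: [0.107, 0.994, 0.0, 0.001]
contact_force: [-0.1, -1.0, 1.0]
gripper_width: 0.1
clock: 8.35
position: [556.6, -89.1, 104.4]
ee_rot: [0.108, 0.994, -0.0, -0.004]
contact_force: [-0.3, 0.1, -0.9]
gripper_width: 0.1
pos [559.8 -89.6 108.6] F [ 0.7 -0.   0.5] w 0.1 t 8.45 j [ 0.13  0.41 -0.3   0.   -0.87 -0.34]
shift [ 0.4 -4.  18.6] turn [-0.001 -0.    -0.017]
[[546.5863037  111.25071141]]
```

View pics/s6.png

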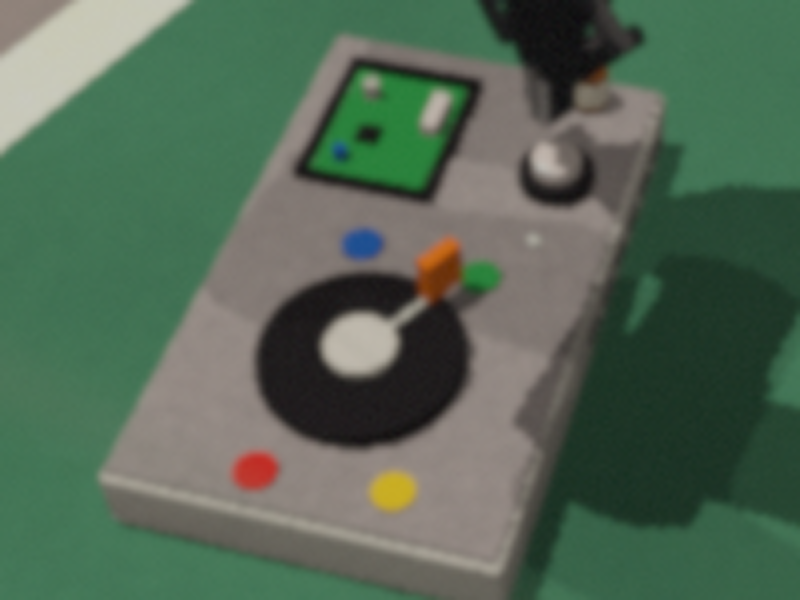

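The tips are centred over the button, which is at (555,160) in the side crop. The bottle is clear behind them and the tab is at the green dot. I'll shift 4 mm and go down in small steps.

```bash
python3 -m jog '[{"hand":0,"dx":0,"dy":-4,"dz":15,"rx":0,"ry":0,"rz":0},{"hand":0,"dx":0,"dy":0,"dz":12,"rx":0,"ry":0,"rz":0},{"hand":0,"dx":0,"dy":0,"dz":4,"rx":0,"ry":0,"rz":0},{"hand":0,"dx":0,"dy":0,"dz":0,"rx":0,"ry":0,"rz":0},{"hand":0,"dx":0,"dy":0,"dz":0,"rx":0,"ry":0,"rz":0}]'
python3 -m jog '[{"hand":0,"dx":0,"dy":0,"dz":3,"rx":0,"ry":0,"rz":0},{"hand":0,"dx":0,"dy":0,"dz":2,"rx":0,"ry":0,"rz":0},{"hand":0,"dx":0,"dy":0,"dz":0,"rx":0,"ry":0,"rz":0}]'
```

```text
clock: 8.87
position: [559.9, -93.8, 78.8]
ee_rot: [0.107, 0.994, 0.0, 0.001]
contact_force: [0.7, -0.2, 0.3]
gripper_width: -0.0
clock: 9.12
position: [559.0, -93.8, 72.5]
ee_rot: [0.107, 0.994, 0.0, 0.0]
contact_force: [-0.7, 0.2, -0.2]
gripper_width: -0.1
```

```bash
python3 -m jog '[{"hand":0,"dx":0,"dy":0,"dz":2,"rx":0,"ry":0,"rz":0},{"hand":0,"dx":0,"dy":0,"dz":2,"rx":0,"ry":0,"rz":0},{"hand":0,"dx":0,"dy":0,"dz":0,"rx":0,"ry":0,"rz":0}]'
python3 -m jog '[{"hand":0,"dx":0,"dy":0,"dz":1.5,"rx":0,"ry":0,"rz":0},{"hand":0,"dx":0,"dy":0,"dz":0,"rx":0,"ry":0,"rz":0}]'
python3 -m jog '[{"hand":0,"dx":0,"dy":0,"dz":1,"rx":0,"ry":0,"rz":0},{"hand":0,"dx":0,"dy":0,"dz":0,"rx":0,"ry":0,"rz":0}]'
```

```text
clock: 9.37
position: [559.2, -93.8, 68.5]
ee_rot: [0.107, 0.994, -0.0, 0.0]
contact_force: [-1.4, 1.6, 2.4]
gripper_width: 0.1
clock: 9.53
position: [559.2, -93.8, 67.0]
ee_rot: [0.107, 0.994, -0.0, 0.0]
contact_force: [-1.0, -0.2, 4.6]
gripper_width: -0.1
clock: 9.7
position: [559.2, -93.8, 66.1]
ee_rot: [0.107, 0.994, -0.0, 0.0]
contact_force: [-1.1, -0.0, 5.6]
gripper_width: 0.3
```

```bash
python3 -m jog '[{"hand":0,"dx":0,"dy":0,"dz":0.8,"rx":0,"ry":0,"rz":0},{"hand":0,"dx":0,"dy":0,"dz":0,"rx":0,"ry":0,"rz":0}]'
```

```text
clock: 9.87
position: [559.3, -93.8, 66.0]
ee_rot: [0.107, 0.994, -0.0, 0.0]
contact_force: [-2.1, 0.8, 8.6]
gripper_width: 0.4
```

```bash
python3 -m jog '[{"hand":0,"dx":0,"dy":0,"dz":0.6,"rx":0,"ry":0,"rz":0},{"hand":0,"dx":0,"dy":0,"dz":0,"rx":0,"ry":0,"rz":0},{"hand":0,"dx":0,"dy":0,"dz":0,"rx":0,"ry":0,"rz":0}]'
python3 -m jog '[{"hand":0,"dx":0,"dy":0,"dz":-4,"rx":0,"ry":0,"rz":0},{"hand":0,"dx":0,"dy":0,"dz":-6,"rx":0,"ry":0,"rz":0},{"hand":0,"dx":0,"dy":0,"dz":-20,"rx":0,"ry":0,"rz":0},{"hand":0,"dx":0,"dy":0,"dz":-35,"rx":0,"ry":0,"rz":0},{"hand":0,"dx":0,"dy":0,"dz":-35,"rx":0,"ry":0,"rz":0}]'
python3 -m jog '[{"hand":0,"dx":20,"dy":-32,"dz":0,"rx":0,"ry":0,"rz":0},{"hand":0,"dx":20,"dy":-32,"dz":0,"rx":0,"ry":0,"rz":0},{"hand":0,"dx":20,"dy":-32,"dz":0,"rx":0,"ry":0,"rz":0},{"hand":0,"dx":20,"dy":-32,"dz":0,"rx":0,"ry":0,"rz":0},{"hand":0,"dx":20,"dy":-32,"dz":0,"rx":0,"ry":0,"rz":0}]'
python3 -m jog '[{"hand":0,"dx":10,"dy":-35,"dz":0,"rx":0,"ry":0,"rz":0},{"hand":0,"dx":0,"dy":-35,"dz":0,"rx":0,"ry":0,"rz":0},{"hand":0,"dx":0,"dy":-35,"dz":0,"rx":0,"ry":0,"rz":0},{"hand":0,"dx":0,"dy":0,"dz":0,"rx":0,"ry":0,"rz":0},{"hand":0,"dx":0,"dy":0,"dz":0,"rx":0,"ry":0,"rz":0}]'
python3 snap.py 7; python3 fit.py 7 side 255 230; python3 fit.py 7 top 260 180
```

```text
clock: 10.12
position: [559.3, -93.8, 66.0]
ee_rot: [0.107, 0.994, -0.0, 0.001]
contact_force: [-3.5, 1.9, 11.3]
gripper_width: 0.2
clock: 10.53
position: [557.6, -93.9, 163.8]
ee_rot: [0.107, 0.994, -0.0, -0.002]
contact_force: [1.3, 0.3, 0.1]
gripper_width: -0.0
clock: 10.95
position: [425.4, -229.5, 164.0]
ee_rot: [0.107, 0.994, 0.0, -0.0]
contact_force: [0.0, -0.5, 0.0]
gripper_width: 0.1
clock: 11.37
position: [393.8, -330.5, 163.6]
ee_rot: [0.109, 0.994, 0.0, -0.001]
contact_force: [-0.2, 0.3, -1.1]
gripper_width: 0.0
```

View pics/t7.png

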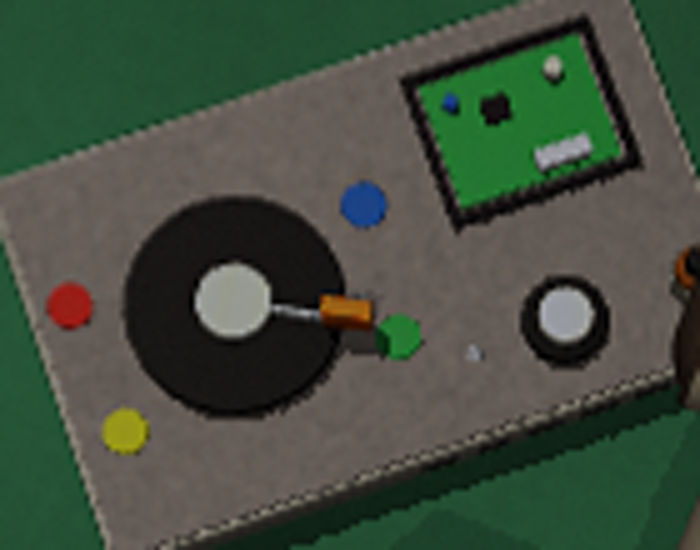

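View pics/s7.png

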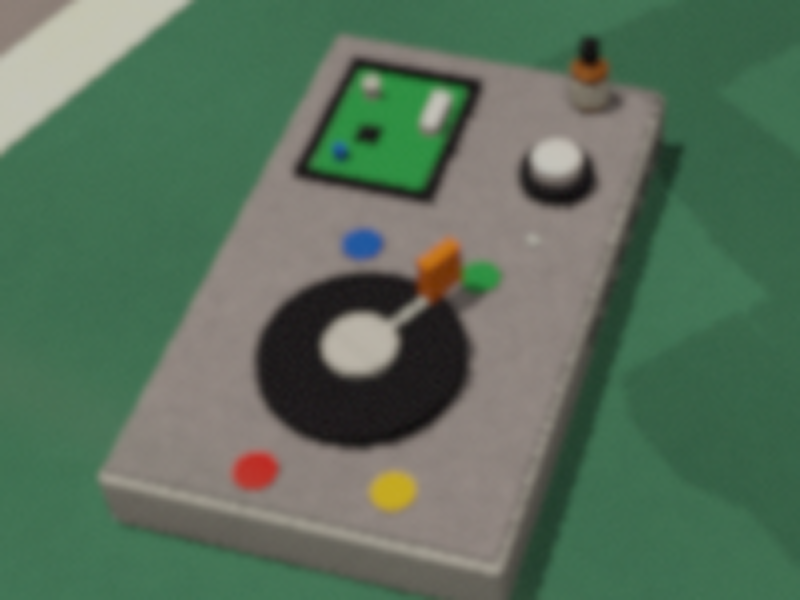

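View pics/ztop7.png

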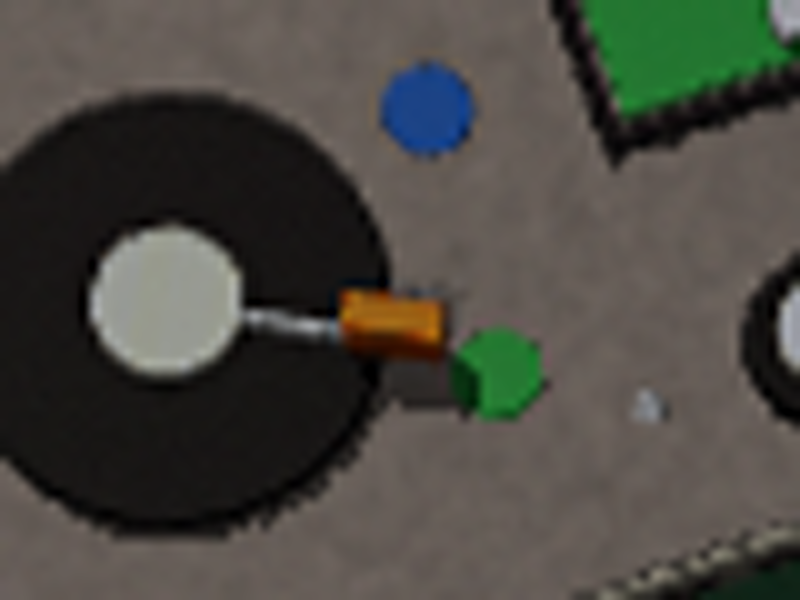

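The final views show the line and tab aimed at the green dot: in the top zoom the line runs from (250,316) to (338,329) and the dot is at (498,374). The aim is about 3 mm off the centre of a 12 mm radius dot. The button is back up, the board and bottle haven't moved, and the arm is clear.

```bash
python3 -c "
from bench import arm
print(arm.job_done())"
```

```text
the job is handed in; nothing more can be done
None
```

The tester is set to green and the start button was pressed after that; the job is handed in at about 11.5 s on the robot's clock.

- **Dial:** I pushed the orange tab round with the shut fingertips, without gripping it, in two pushes from about 0.45 rad. Measured contact forces were about 2 N. The camera checks put it at about 1.02–1.09 rad against the target of 1.05. That is at most 3 mm off the green dot's centre, well inside its 12 mm radius. The two cameras disagreed by a few hundredths of a radian, and I did not correct that small overshoot.
- **Button:** I pressed it once, straight down. It stopped at 66 mm, its fully-down height, with the force rising to about 11 N. I then let it go, and the final side view shows it up again.
- **Everything else:** In the last pictures the circuit board and flux bottle look where they were, and the arm was clear of the tester. The final pictures I looked at cover only the tester area, so I did not recheck the other bench items. No contact force showed on the moves between the dial and the button.

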